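# Open and tare the moisture analyser

### The arm

A 6-joint arm with a two-finger parallel gripper is mounted at the origin on the work surface. World frame = base frame: x ahead of the robot, y to its left, z up, the work surface at z = 0. Lengths are in m, angles in rad, forces in N, time in s.
With the tool pointing down it reaches from about 0.3 to 0.875 m from the base axis. Payload 4.2 kg.
Tool frame: the origin (TCP) lies between the finger pads; the fingertips stand 17 mm ahead of it and the grasp point (between the pads) lies 2 mm behind it; z points along the fingers, y is the direction in which the jaws open and shut (so a half turn about z gives the same grasp; the last joint's range is limited). The gripper opens to 85 mm and grips with 20 to 120 N. Pads are 22 mm wide; open, the fingers measure 114 mm over their backs; the gripper's body (76 mm by 85 mm) begins 54 mm behind the grasp point. The pads swing forward as they close: fully open they stand 13 mm farther back than shut.
Start: joints at [-1.326, 0.32, 1.565, -0, 1.257, -0.02], TCP at [0.15, -0.555, 0.248] pointing down, gripper open.
Joint ranges: [-3.11, 3.11], [-0.84, 2.01], [0.21, 2.61], [-1.34, 4.49], [0.05, 2.63], [-2.56, 2.56]. Speed limits (rad/s): [2.57, 2.57, 3.14, 3.14, 3.14, 3.14].

### API

Orientations are given as [roll, pitch, yaw] about the fixed x, y, z axes, in that order (R = Rz(yaw) Ry(pitch) Rx(roll)).
In Python, from rig import r gives the robot as it stands. The module is installed in compiled form; this text tells all that it offers.
- The arm moves only by the shell command python3 -m crank 'ROWS' [FORCE]. ROWS is JSON, a list of rows, each a list of 5 numbers: the gripper's target within -1 to 1 (fully open at 1, half-way at 0, shut at -1), then the shift along the tool's x, y, z in units of 0.04 m (1.0 is 0.04 m), then the turn about the tool's z in units of 4 degrees (1.0 is 4 degrees). In form: [[jaw, tx, ty, tz, spin], ...]. A call has exactly 8 rows; each row shifts and turns the commanded pose from where the row before left it, along the tool's axes as they then stand; what a row does not reach is not made up. A row lasts 1/12 s, in which the tool goes at most 41.7 mm and 7.16 degrees, less where a joint would pass 70% of its speed; a pose out of reach is approached as far as the arm can. A call with a number of a shift or a turn outside -1 to 1 is refused whole. A call with a gripper value outside its range is refused whole. The fingers move at their own pace and stop on an object; FORCE is the grip in N (left out, the last holds). Time passes only in rows, so rows that do not move let the fingers close, or fill a call up. It gives the time, the measured TCP pose, the force and the opening at its end, in the units of the state.
- r.get_obs(): the state, without advancing time (a new reading comes with each control period).
- r.camera(name): name is "side" or "top"; returns a dict with "img" (400x640x3 uint8, red, green, blue), "fovy" (degrees; the focal length in pixels is half the picture's height over the tangent of half this angle, whatever the lens; pixels are square), "cx", "cy" (the principal point, pixels), "dist_coeffs" ([k1, k2, p1, p2, k3] as OpenCV has them; the pictures are not rectified), "world_to_cam" (4x4, takes a point from world to camera coordinates). Camera axes: x right, y up, looking along -z (the intrinsics and any distortion apply to the point x, -y, -z); pixel columns grow to the right and rows downward; lengths in m; the calibration is good to about 2 mm. A picture is of the moment at which its call begins. There is no depth.
- r.sign_off(): hands the job in, once; it reports no verdict.
The state is a dict: "clock": time; "qpos": joint angles; "qd": joint speeds; "tau": joint torques, N m; "ee_pos": TCP position; "orientation": TCP orientation; "contact_force": force on the tool from outside, world axes, zero at the start; "moment": the same for the moment, N m; "width": opening from 0.0 (shut) to 1.0 (fully open).
Only numpy, scipy, OpenCV 4.12 (cv2) and the standard library are available. Lean on these libraries where they do the work, as an engineer would, in place of code of your own. Each camera call takes 0.05 s, during which the arm holds its last target.

### The job

The empty pan is already in the moisture analyser, so get it ready for the sample: lift the hood by its bar until it stands well open and stays there by itself when you let go. Then, with the hood open, tare the balance: reach in below the clear visor and press the wide oblong key just until you feel it click, no further towards its stop, and let it come back up. Leave the two round keys and everything around the instrument alone.

Things in the scene. Friction and masses are not known exactly. Their poses are not given: they have to be found in the camera images.
- analyser: Moisture analyser, white, 320 mm deep, 210 mm wide, fixed. Origin: on the bench under the case; x runs from its front (operator's side, towards the robot) to its back, y to the left, z up. Its front, x = -170 to -85 mm, is a control panel sloping up from 25 to 87 mm high; behind that, to x = 150 mm, the case is 85 mm high, with the pan under a grey hood.
- panel_mid (a point): On the sloping panel's surface, 30 mm up the slope from its front edge, mid-width: the line of the row of three grey keys. Its x axis points up the slope (36 degrees above level), y to the left, z is the panel's outward normal, (-0.588, 0, 0.809) in the analyser's frame. From 23.5 to 71.5 mm up the slope from here a display pod stands 14 mm proud.
- visor_edge (a point): Middle of the front edge of a clear plastic splash visor, 3 mm thick, 196 mm wide, that stands parallel to the panel over the display, from this edge up the slope, on cheeks at both ends. The edge is 20 mm up the slope and 48 mm out along the normal from panel_mid: from straight above the visor covers the keys; square to the panel they are clear of it.
- hood_bar (a point): Centre of the hood's lifting bar: round steel, 14 mm thick, 116 mm long, along the analyser's y, on posts 50 mm either side. Hood shut, it is at (-110, 0, 165.5) mm in the analyser's frame; nothing is within 22 mm under it or 35 mm before and behind it, so it can be pinched from above. It can turn between the fingers.
- hood_hinge (a point): Middle of the hood's hinge axis (along the analyser's y), at (115, 0, 85.5) mm in the analyser's frame. The bar moves about it on an arc of radius 239 mm, from 19.6 degrees above level when shut, up and back as it opens.
- hood_angle (a joint): Hood angle in rad: 0 shut, grows as it opens, stop at 1.2. Friction hinge; the hood weighs about 0.5 kg and takes about 4 N at the bar to lift. Let go below about 0.6 it may sink shut; above that it stays. Well open means 0.7 or more.
- hood: The grey hood itself, 190 mm long, 206 mm wide and 56 mm high, with its bar; origin on the hinge axis.
- tare_key (a joint): Depth of the wide key in m: 0 up, hard stop at 0.0055. Rubber dome: force rises from 0.5 N to a peak of about 4.1 N at 1.2 mm, falls to about 1.9 N at 3.2 mm (the click, counted from 2.0 mm on), rises again to 4 N at 4.2 mm, 7 N at 4.6 mm, 10 N at 4.9 mm. It springs back when let go. Deeper than 4.9 mm is too far.
- tare_key_top (a point): Middle of the top face of the wide oblong key, the right-hand one of the row seen from the robot: 34 mm along the row, 17 mm up the slope, its top 8 mm off the panel. Its z axis is the panel's outward normal; the key is pressed against it, along -z.
- key_inner (a joint): Depth of the middle key of the row in m, a round key 17 mm across, 74 mm left of the wide key. Same dome. To be left alone.
- key_outer (a joint): Depth of the left key of the row in m, a round key 17 mm across, 122 mm left of the wide key. Same dome. To be left alone.
- check_weight: Steel check weight, 30 mm across, 56 mm high, left of the analyser; origin under its middle. To be left alone.
- sample_jar: Lidded glass jar, 64 mm across, 85 mm high, left of the analyser; origin under its middle. To be left alone.
- spatula: Spatula with a wooden handle, 200 mm long, lying to the right of the analyser. To be left alone.
- pan_stack: Stack of aluminium sample pans, 92 mm across, 32 mm high, right of the analyser; origin under its middle. To be left alone.
- mug: Blue-green mug, 84 mm across, 90 mm high; origin under its middle. To be left alone.
- sauce_bottle: Dark sauce bottle, 56 mm across, 170 mm high; origin under its middle. To be left alone.
- stirrer_tub: Clear tub of wooden stirrers, 76 mm across, 150 mm high; origin under its middle. To be left alone.

How it is judged:
By the outcome, as a careful person would: the job done as asked, in the order asked, and still so for the second after the job is handed in, with the robot touching nothing.
It also fails if it takes over 70 s, if anything falls off the work surface, if the arm or the gripper's body presses on something with over 40 N, if the wrist force passes 120 N, or if a joint passes its speed limit or range.

## Working session

There is one attempt and no reset: what is moved stays moved. The work goes in short steps, Python scripts to look and compute and a shell command to move; the robot and the scene stay as the last step left them, time stands still between calls to the robot, and variables do not carry over. Pictures are saved under pics/ and viewed, and the job is handed in when it is done.

```bash
mkdir -p pics; ls; python3 - <<'E'
from rig import r
import cv2,numpy as np
o=r.get_obs()
for k,v in o.items(): print(k,np.round(v,4))
for n in("side","top"):
    c=r.camera(n); cv2.imwrite(f"pics/{n}0.png",c["img"][:,:,::-1])
    print(n,c["fovy"],c["cx"],c["cy"],c["dist_coeffs"]); print(np.round(c["world_to_cam"],4))
E
```

```text
pics
clock 0.0
qpos [-1.326   0.3203  1.5657  0.      1.2574 -0.02  ]
qd [ 0.0001 -0.0019 -0.0008 -0.0006  0.0017 -0.0002]
tau [ 1.50000e-03 -4.15522e+01 -2.34163e+01  1.00000e-04  8.30000e-03
  0.00000e+00]
ee_pos [ 0.1504 -0.5545  0.2475]
orientation [-3.1398 -0.      0.2648]
contact_force [-0.0461  0.185   0.2407]
moment [ 0.0096 -0.0157 -0.0396]
width 0.9959
side 43.02169386136452 312.7973037961458 198.77868438139058 [-0.1381122  0.         0.         0.         0.       ]
[[-7.650e-01 -6.440e-01 -8.000e-04  4.215e-01]
 [ 4.680e-01 -5.567e-01  6.863e-01 -3.304e-01]
 [-4.424e-01  5.247e-01  7.273e-01 -1.192e+00]
 [ 0.000e+00  0.000e+00  0.000e+00  1.000e+00]]
top 53.65440592620118 320.75097045878323 199.30580045113382 [-0.02775426  0.          0.          0.          0.        ]
[[ 0.0371 -0.9993 -0.0029 -0.0107]
 [ 0.978   0.0358  0.2057 -0.5517]
 [-0.2055 -0.0104  0.9786 -1.1992]
 [ 0.      0.      0.      1.    ]]
```

View pics/side0.png

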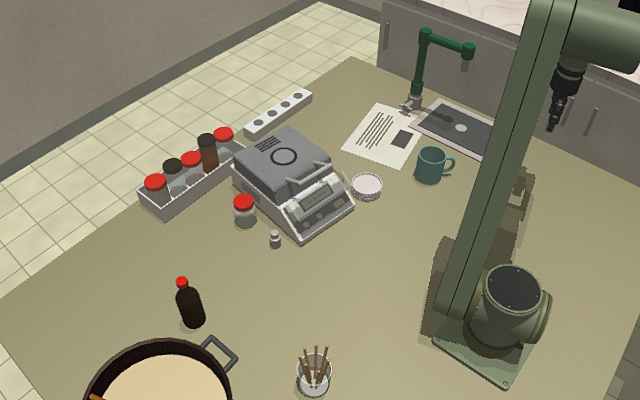

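View pics/top0.png

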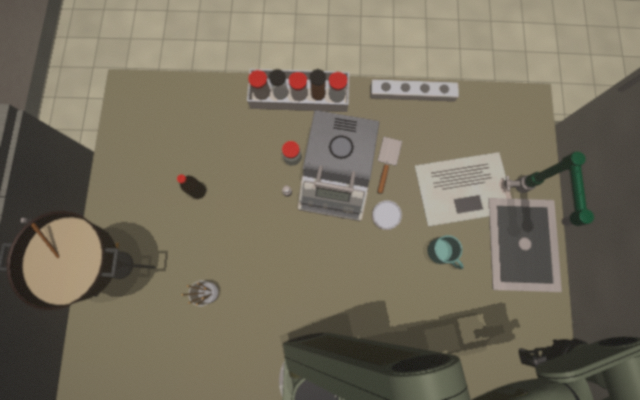

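```bash
cat > h.py <<'E'
import numpy as np,cv2
def K(c):
    f=200/np.tan(np.radians(c["fovy"]/2)); return np.array([[f,0,c["cx"]],[0,f,c["cy"]],[0,0,1]])
def proj(c,P):
    W=np.array(c["world_to_cam"]);P=np.atleast_2d(P).astype(float)
    q=(W[:3,:3]@P.T).T+W[:3,3]; q=q*[1,-1,-1]
    return cv2.projectPoints(q,np.zeros(3),np.zeros(3),K(c),np.array(c["dist_coeffs"]))[0].reshape(-1,2)
def crop(c,u0,v0,w,h,s,name,pts=()):
    im=cv2.resize(c["img"][v0:v0+h,u0:u0+w,::-1],None,fx=s,fy=s,interpolation=cv2.INTER_CUBIC)
    for p in pts: cv2.circle(im,(int((p[0]-u0+.5)*s),int((p[1]-v0+.5)*s)),3,(0,0,255),1)
    cv2.imwrite(name,im)
E
python3 - <<'E'
from rig import r
from h import *
crop(r.camera("side"),220,110,150,140,5,"pics/s1.png")
crop(r.camera("top"),275,95,130,140,4,"pics/t1.png")
E
```

```text
(no output)
```

View pics/s1.png

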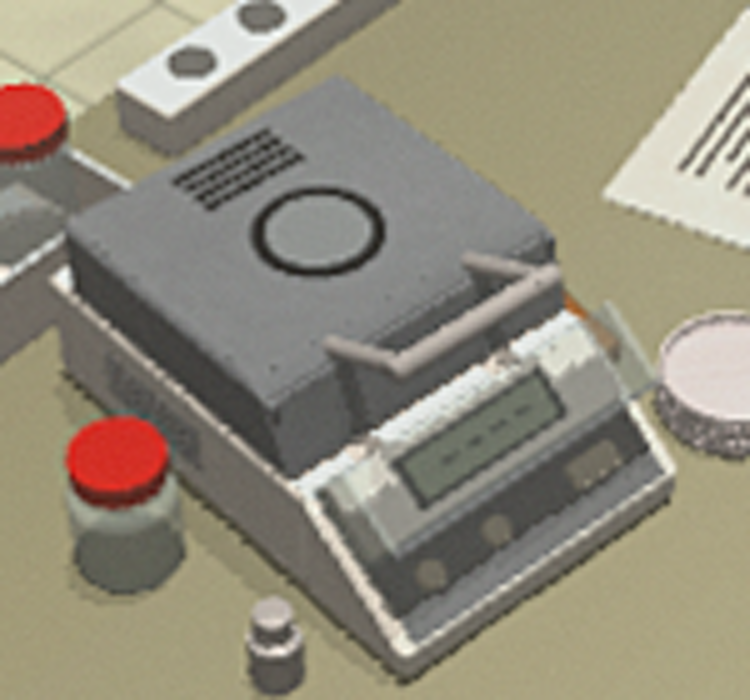

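View pics/t1.png

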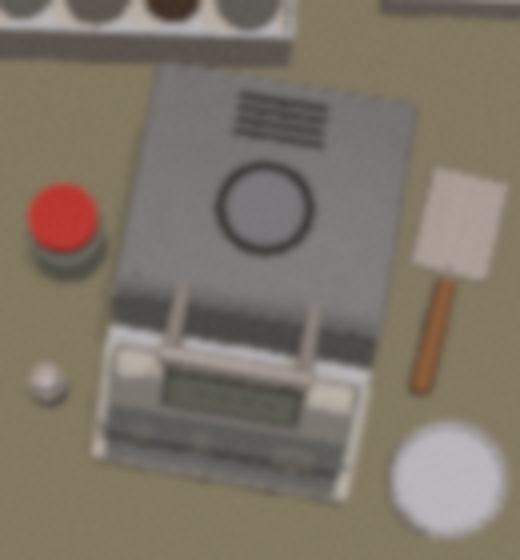

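```bash
cat > fit.py <<'E'
from rig import r
from h import *
from scipy.optimize import least_squares
S=r.camera("side");T=r.camera("top")
n=np.array([-.588,0,.809]);u=np.array([.809,0,.588]);pm=np.array([-.1457,0,.0426])
def key(y,h=.008): return pm+[0,y,0]+n*h
def pts(ty):
    return [("s",(398,365),(-.110,.058,.1655)),("s",(557,275),(-.110,-.058,.1655)),
 ("s",(432,574),key(ty+.122)),("s",(497,529),key(ty+.074)),("s",(597,464),key(ty)),
 ("s",(405,682),(-.17,.105,0)),("s",(404,655),(-.17,.105,.025)),("s",(675,475),(-.17,-.105,.025)),
 ("t",(97,457),(-.17,.105,.025)),("t",(346,498),(-.17,-.105,.025)),("t",(162,355),(-.110,.058,.1655)),("t",(318,380),(-.110,-.058,.1655))]
def tw(p,P):
    c,s=np.cos(p[2]),np.sin(p[2]); return np.array([p[0]+c*P[0]-s*P[1],p[1]+s*P[0]+c*P[1],P[2]])
def res(p):
    o=[]
    for k,q,P in pts(p[3]):
        if k=="s": o.append(proj(S,tw(p,P))[0]-(np.array(q)/5-.5+[220,110]))
        else: o.append(proj(T,tw(p,P))[0]-(np.array(q)/4-.5+[275,95]))
    return np.ravel(o)
if __name__=="__main__":
    f=least_squares(res,[.75,0,-.15,-.034]); print(f.x); print(f.fun.reshape(-1,2).round(2)); np.save("pose.npy",f.x)
    p=f.x
    A=[(-.17,.105,.025),(-.17,-.105,.025),(-.085,.105,.087),(-.085,-.105,.087),(.15,.105,.085),(.15,-.105,.085),(-.11,.058,.1655),(-.11,-.058,.1655),(-.11,0,.1655)]+[key(p[3]+d) for d in(0,.074,.122)]
    ve=pm+u*.02+n*.048; A+=[ve+[0,.098,0],ve-[0,.098,0]]
    A=[tw(p,a) for a in A]
    crop(S,220,110,150,140,5,"pics/s2.png",proj(S,A)); crop(T,275,95,130,140,4,"pics/t2.png",proj(T,A))
E
python3 fit.py
```

```text
[ 0.67820776 -0.04641354 -0.14807964 -0.05398759]
[[-1.11  1.38]
 [-0.04 -0.78]
 [-0.13 -0.32]
 [ 0.07 -0.12]
 [-0.36 -0.17]
 [-0.09  0.71]
 [-0.06  0.38]
 [ 1.29 -1.53]
 [-0.7  -0.33]
 [ 0.9   1.18]
 [-0.01 -0.56]
 [ 0.12  0.28]]
```

View pics/s2.png

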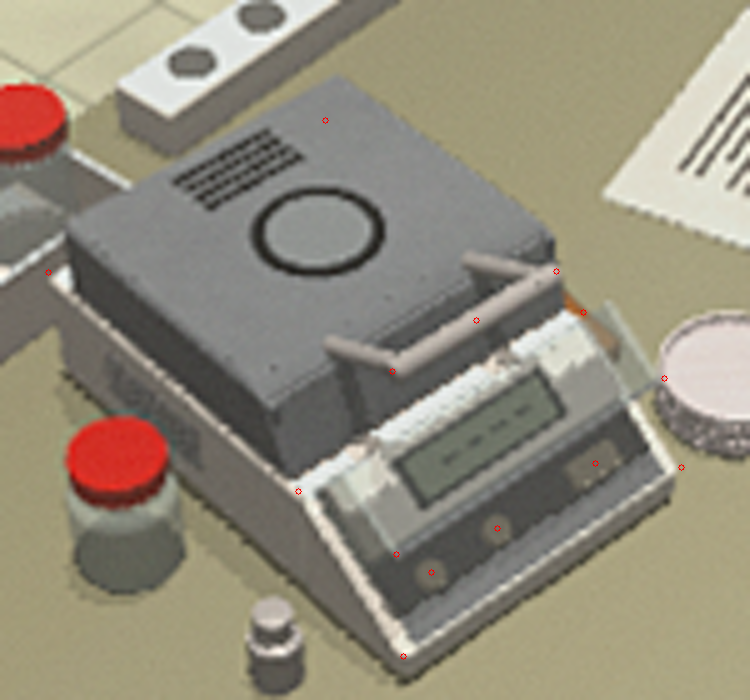

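View pics/t2.png

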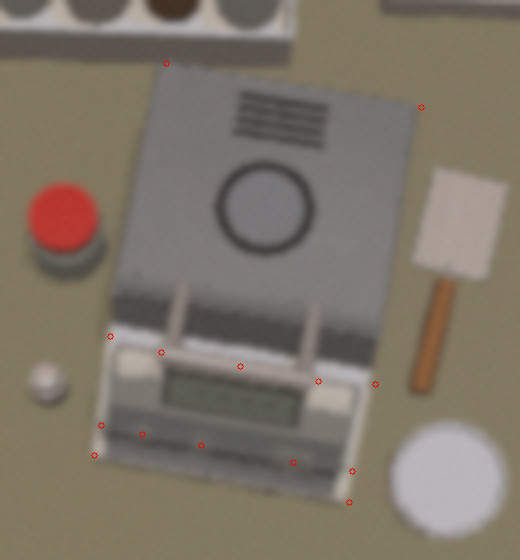

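```bash
cat > go.py <<'E'
import sys
from rig import r
from h import *
from scipy.spatial.transform import Rotation as R
from fit import tw,key,pm,u,n
p=np.load("pose.npy")
def state():
    o=r.get_obs(); return o,np.array(o["ee_pos"]),R.from_euler("xyz",o["orientation"])
def to(P,frame="a"):
    o,e,Q=state(); W=tw(p,P) if frame=="a" else np.array(P)
    d=Q.inv().apply(W-e)/.04
    print("t",round(o["clock"],2),"rpy",np.round(o["orientation"],3),"target",W.round(4),"units tool xyz",d.round(3),"F",np.round(o["contact_force"],1),"w",round(o["width"],3))
def here():
    o,e,Q=state(); c,s=np.cos(p[2]),np.sin(p[2]); d=e-[p[0],p[1],0]
    return np.array([c*d[0]+s*d[1],-s*d[0]+c*d[1],d[2]])
E
python3 -m crank '[[1,0,0,0,-1],[1,0,0,0,-1],[1,0,0,0,-1],[1,0,0,0,-1],[1,0,0,0,-1],[1,0,0,0,-1],[1,0,0,0,-1],[1,0,0,0,-1]]' 30
python3 - <<'E'
from go import *
to((-.11,0,.235)); print(np.degrees((np.pi/2+p[2])-r.get_obs()["orientation"][2])/4)
crop(r.camera("side"),480,0,160,160,4,"pics/g1.png")
E
```

```text
clock: 0.97
ee_pos: [0.1505, -0.5549, 0.2482]
orientation: [-3.141, -0.0, 0.827]
contact_force: [0.7, 0.9, -0.4]
width: 0.999
t 1.07 rpy [-3.141 -0.     0.823] target [ 0.5694 -0.0302  0.235 ] units tool xyz [16.74  -1.239  0.332] F [0.  0.9 0.5] w 0.999
8.587771209461872
```

View pics/g1.png

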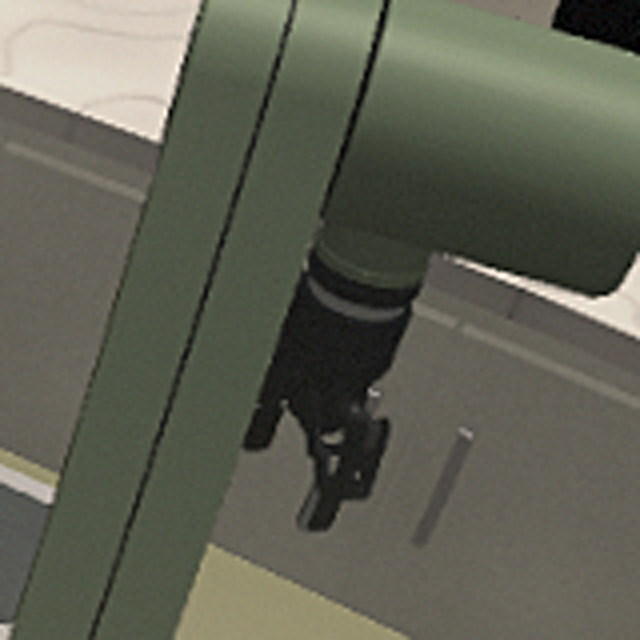

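```bash

python3 -m crank '[[1,0,0,0,-1],[1,0,0,0,-1],[0.5,0,0,0,-1],[0,0,0,0,-1],[-0.4,0,0,0,-1],[-0.4,0,0,0,-1],[-0.4,0,0,0,-1],[-0.4,0,0,0,-1]]' 30
python3 - <<'E'
from go import *
to((-.11,0,.235)); print(np.degrees((np.pi/2+p[2])-r.get_obs()["orientation"][2])/4)
E
```

```text
clock: 1.78
ee_pos: [0.1505, -0.5549, 0.2483]
orientation: [-3.142, 0.0, 1.383]
contact_force: [-0.8, 0.7, 0.8]
width: 0.294
t 1.88 rpy [ 3.142 -0.     1.38 ] target [ 0.5694 -0.0302  0.235 ] units tool xyz [14.866  7.797  0.333] F [-0.1  0.5 -0.1] w 0.298
0.6097656129294028
```

```bash

python3 -m crank '[[-0.4,0.3,0.2,0,-0.6],[-0.4,0.7,0.35,0,0],[-0.4,0.8,0.4,0,0],[-0.4,0.8,0.4,0,0],[-0.4,0.8,0.4,0,0],[-0.4,0.8,0.4,0,0],[-0.4,0.8,0.4,0,0],[-0.4,0.8,0.4,0,0]]' 30
python3 -m crank '[[-0.4,0.8,0.4,0,0],[-0.4,0.8,0.4,0,0],[-0.4,0.8,0.4,0,0],[-0.4,0.8,0.4,0,0],[-0.4,0.8,0.4,0,0],[-0.4,0.8,0.4,0,0],[-0.4,0.8,0.4,0,0],[-0.4,0.8,0.4,0,0]]' 30
python3 - <<'E'
from go import *
to((-.11,0,.235)); print(np.degrees((np.pi/2+p[2])-r.get_obs()["orientation"][2])/4)
E
```

```text
clock: 2.55
ee_pos: [0.3025, -0.3408, 0.2484]
orientation: [3.141, -0.0, 1.423]
contact_force: [1.9, -1.2, 0.2]
width: 0.298
clock: 3.22
ee_pos: [0.4662, -0.1062, 0.2485]
orientation: [3.141, -0.0, 1.423]
contact_force: [0.3, -0.7, -0.2]
width: 0.301
t 3.32 rpy [ 3.140e+00 -2.000e-03  1.429e+00] target [ 0.5694 -0.0302  0.235 ] units tool xyz [2.197 2.251 0.34 ] F [-0.5 -0.2 -0.3] w 0.3
-0.08737742016682118
```

```bash

python3 -m crank '[[-0.4,0.55,0.55,0,0],[-0.4,0.55,0.55,0,0],[-0.4,0.55,0.55,0,0],[-0.4,0.4,0.4,0,0],[-0.4,0.15,0.2,0,0],[-0.4,0,0,0.2,0],[-0.4,0,0,0,0],[-0.4,0,0,0,0]]' 30
python3 - <<'E'
from go import *
to((-.11,0,.1655)); print(here())
crop(r.camera("side"),220,60,150,140,5,"pics/s3.png")
crop(r.camera("top"),275,95,130,140,4,"pics/t3.png")
E
```

```text
clock: 3.98
ee_pos: [0.566, -0.0357, 0.2395]
orientation: [-3.139, 0.001, 1.423]
contact_force: [-0.2, 0.0, 0.1]
width: 0.306
t 4.08 rpy [-3.141  0.     1.422] target [ 0.5694 -0.0302  0.1655] units tool xyz [0.151 0.051 1.872] F [-0.3  0.8 -0. ] w 0.301
[-0.11197905 -0.00598936  0.24038675]
```

View pics/s3.png

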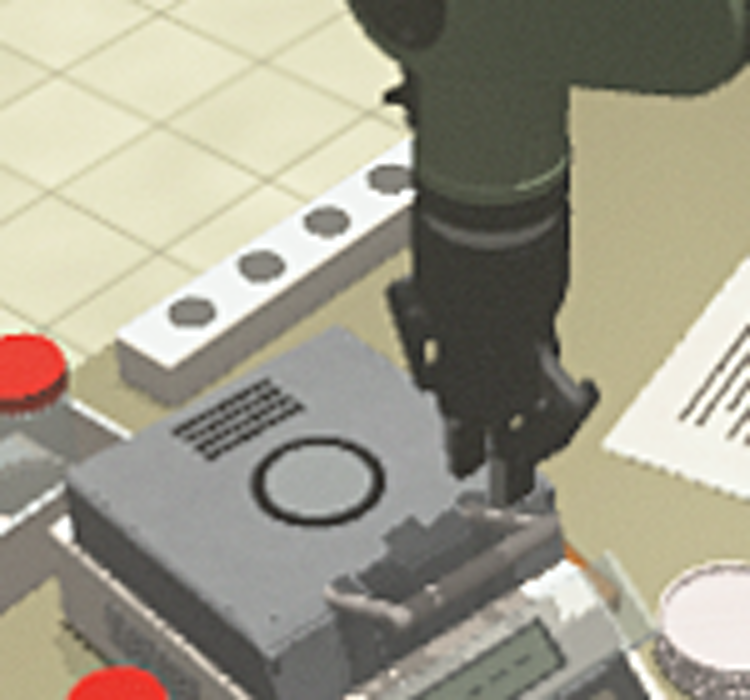

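View pics/t3.png

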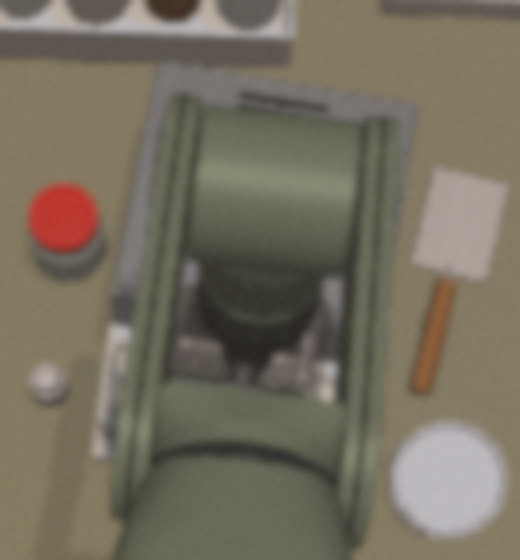

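```bash

python3 -m crank '[[-0.4,0.15,0.05,0.3,0],[-0.4,0,0,0.5,0],[-0.4,0,0,0.5,0],[-0.4,0,0,0.3,0],[-0.4,0,0,0.08,0],[-0.4,0,0,0,0],[-0.7,0,0,0,0],[-1,0,0,0,0]]' 30
python3 -m crank '[[-1,0,0,0,0],[-1,0,0,0,0],[-1,0,0,0,0],[-1,0,0,0,0],[-1,0,0,0,0],[-1,0,0,0,0],[-1,0,0,0,0],[-1,0,0,0,0]]' 40
python3 - <<'E'
from go import *
to((-.11,0,.1655)); print(here())
E
```

```text
clock: 4.85
ee_pos: [0.5695, -0.0293, 0.1739]
orientation: [-3.139, 0.0, 1.424]
contact_force: [-4.1, 0.7, 2.1]
width: 0.148
clock: 5.52
ee_pos: [0.5695, -0.0293, 0.174]
orientation: [-3.14, 0.001, 1.424]
contact_force: [-4.8, 0.1, 2.9]
width: 0.145
t 5.62 rpy [-3.140e+00  1.000e-03  1.424e+00] target [ 0.5694 -0.0302  0.1655] units tool xyz [-0.022  0.002  0.211] F [-5.2  0.5  2.3] w 0.144
[-0.11006517  0.00089357  0.173959  ]
```

```bash
python3 - <<'E'
import numpy as np
a=.342+np.linspace(0,.9,25); x=.115-.239*np.cos(a); z=.239*np.sin(a)
for dx,dz in zip(np.diff(x)/.04,-np.diff(z)/.04): print(round(dx,2),round(dz,2),end=" | ")
E
```

```text
0.08 -0.21 | 0.09 -0.21 | 0.09 -0.2 | 0.1 -0.2 | 0.11 -0.2 | 0.12 -0.19 | 0.12 -0.19 | 0.13 -0.18 | 0.14 -0.18 | 0.14 -0.17 | 0.15 -0.17 | 0.16 -0.16 | 0.16 -0.15 | 0.17 -0.15 | 0.17 -0.14 | 0.18 -0.14 | 0.18 -0.13 | 0.19 -0.12 | 0.19 -0.11 | 0.2 -0.11 | 0.2 -0.1 | 0.2 -0.09 | 0.21 -0.08 | 0.21 -0.08 |
```

```bash

python3 -m crank '[[-1,0,0.08,-0.21,0],[-1,0,0.09,-0.21,0],[-1,0,0.09,-0.2,0],[-1,0,0.1,-0.2,0],[-1,0,0.11,-0.2,0],[-1,0,0.12,-0.19,0],[-1,0,0.12,-0.19,0],[-1,0,0.13,-0.18,0]]' 40
python3 - <<'E'
from go import *
h=here();print(h,np.hypot(h[0]-.115,h[2]-.0085-.0855),np.arctan2(h[2]-.094,.115-h[0])-.342)
to((0,0,0))
E
```

```text
clock: 6.28
ee_pos: [0.6018, -0.0339, 0.2372]
orientation: [-3.136, 0.0, 1.424]
contact_force: [-8.4, 1.3, -0.8]
width: 0.143
[-0.07636895  0.00108644  0.23873171] 0.23993612551947732 0.3055188498816835
t 6.38 rpy [-3.139  0.     1.424] target [ 0.6782 -0.0464  0.    ] units tool xyz [-0.028  1.924  5.963] F [-9.7  0.5  6.4] w 0.143
```

```bash

python3 -m crank '[[-1,0,0.13,-0.18,0],[-1,0,0.14,-0.17,0],[-1,0,0.15,-0.17,0],[-1,0,0.16,-0.16,0],[-1,0,0.16,-0.15,0],[-1,0,0.17,-0.15,0],[-1,0,0.17,-0.14,0],[-1,0,0.18,-0.14,0]]' 40
python3 -m crank '[[-1,0,0.18,-0.13,0],[-1,0,0.19,-0.12,0],[-1,0,0.19,-0.11,0],[-1,0,0.2,-0.11,0],[-1,0,0.2,-0.1,0],[-1,0,0.2,-0.09,0],[-1,0,0.21,-0.08,0],[-1,0,0,0,0]]' 40
python3 - <<'E'
from go import *
h=here();print(h,np.hypot(h[0]-.115,h[2]-.0085-.0855),np.arctan2(h[2]-.094,.115-h[0])-.342)
to((0,0,0))
crop(r.camera("side"),220,60,150,140,5,"pics/s4.png")
E
```

```text
clock: 7.05
ee_pos: [0.6515, -0.0411, 0.2896]
orientation: [-3.137, -0.0, 1.424]
contact_force: [-11.1, 1.0, 6.1]
width: 0.139
clock: 7.72
ee_pos: [0.7088, -0.0493, 0.3225]
orientation: [3.135, -0.001, 1.424]
contact_force: [-6.5, 0.5, 12.7]
width: 0.14
[0.03059089 0.00167418 0.32245167] 0.24354684111752214 0.8748708466761057
t 7.82 rpy [ 3.134e+00 -1.000e-03  1.424e+00] target [ 0.6782 -0.0464  0.    ] units tool xyz [-0.05  -0.829  8.055] F [-4.2  0.7 11. ] w 0.145
```

View pics/s4.png

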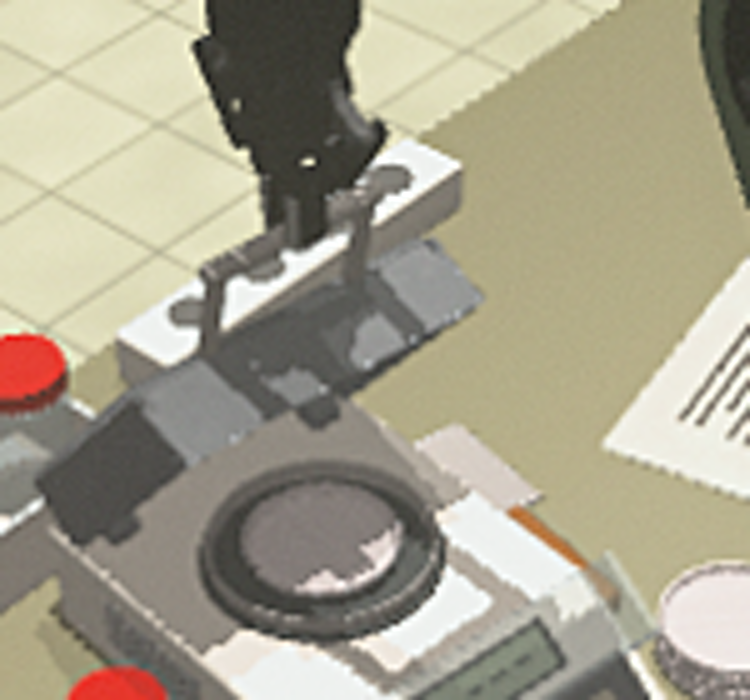

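```bash

python3 -m crank '[[-0.8,0,0,0,0],[-0.6,0,0,0,0],[-0.4,0,0,0,0],[-0.3,0,0,0,0],[-0.3,0,0,0,0],[-0.3,0,0,-0.2,0],[-0.3,0,0,-0.5,0],[-0.3,0,0,-0.5,0]]' 40
python3 -m crank '[[-0.5,0,-0.3,-0.5,0],[-0.7,0,-0.6,-0.3,0],[-1,0,-0.8,0,0],[-1,0,-0.8,0,0],[-1,0,-0.8,0,0],[-1,0,-0.8,0,0],[-1,0,-0.5,0,0],[-1,0,0,0,0]]' 40
python3 - <<'E'
from go import *
print(here());to((0,0,0)); print(np.round(r.get_obs()["qpos"],3))
S=r.camera("side");crop(S,220,60,150,140,5,"pics/s5.png")
for a in(.7,.8,.87,.95): print(a,[((proj(S,tw(p,(.115-.239*np.cos(.342+a),y,.0855+.239*np.sin(.342+a))))[0]-[220,60]+.5)*5).round() for y in(.058,-.058)])
E
```

```text
clock: 8.53
ee_pos: [0.7078, -0.0496, 0.3641]
orientation: [-3.139, 0.0, 1.424]
contact_force: [0.7, 0.6, 0.5]
width: 0.348
clock: 9.2
ee_pos: [0.5225, -0.0221, 0.3985]
orientation: [3.14, -0.0, 1.424]
contact_force: [0.5, -0.3, 0.4]
width: 0.0
[-0.15413587  0.0011314   0.39749193]
t 9.3 rpy [ 3.139 -0.     1.424] target [ 0.6782 -0.0464  0.    ] units tool xyz [-0.033  3.826  9.948] F [ 0.1 -1.2  0.1] w -0.002
[-0.065  0.184  1.382 -0.     1.573  0.082]
0.7 [array([253., 335.]), array([427., 243.])]
0.8 [array([226., 299.]), array([401., 209.])]
0.87 [array([207., 275.]), array([382., 186.])]
0.95 [array([185., 249.]), array([359., 162.])]
```

View pics/s5.png

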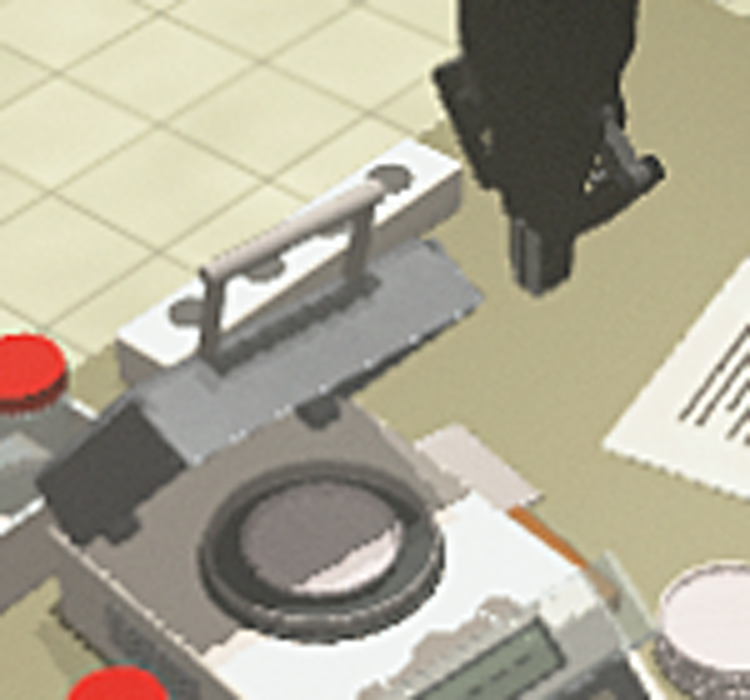

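```bash

python3 -m crank '[[-1,0,0,-0.7,0],[-1,0,0.4,-0.7,0],[-1,0,0.8,0,0],[-1,0,0.8,0,0],[-1,0,0.8,0,0],[-1,0,0.8,0,0],[-1,0,0.8,0,0],[-1,0,0.8,0,0]]' 40
python3 -m crank '[[-1,0,0.8,0,0],[-1,0,0.8,0,0],[-1,0,0.8,0,0],[-1,0,0.8,0,0],[-1,0,0.8,0,0],[-1,0,0.8,0,0],[-1,0,0.5,0,0],[-1,0,0.5,0,0]]' 40
python3 - <<'E'
from go import *
print(here());to((0,0,0)); print(np.round(r.get_obs()["qpos"],3))
E
```

```text
clock: 10.02
ee_pos: [0.7342, -0.0536, 0.4509]
orientation: [-3.141, 0.0, 1.423]
contact_force: [0.2, -0.1, 0.9]
width: 0.003
clock: 10.68
ee_pos: [0.8599, -0.0784, 0.386]
orientation: [3.058, -0.005, 1.424]
contact_force: [1.1, -1.0, 1.0]
width: 0.001
[ 0.18393711 -0.00487741  0.38614942]
t 10.78 rpy [ 3.059 -0.005  1.424] target [ 0.6782 -0.0464  0.    ] units tool xyz [ 0.078 -5.377  9.243] F [ 0.4  0.7 -0.7] w 0.002
[-0.105  0.879  0.215  0.002  1.965  0.043]
```

```bash

python3 -m crank '[[-1,0,-0.3,-0.3,0],[-1,0,-0.3,-0.3,0],[-1,0,-0.3,-0.3,0],[-1,0,-0.3,-0.3,0],[-1,0,0,0,0],[-1,0,0,0,0],[-1,0,0,0,0],[-1,0,0,0,0]]' 40
python3 - <<'E'
from go import *
print(here());to((0,0,0)); print(np.round(r.get_obs()["qpos"],3))
E
```

```text
clock: 11.45
ee_pos: [0.8078, -0.0707, 0.4311]
orientation: [3.058, -0.005, 1.424]
contact_force: [-0.9, -0.3, -0.3]
width: -0.0
[ 0.13177806 -0.00491467  0.43066402]
t 11.55 rpy [ 3.059 -0.005  1.424] target [ 0.6782 -0.0464  0.    ] units tool xyz [ 0.073 -4.173 10.458] F [-1.1 -0.6 -0.4] w 0.0
[-1.020e-01  7.340e-01  4.060e-01  1.000e-03  1.919e+00  4.600e-02]
```

```bash

python3 -m crank '[[-1,0,0.8,-0.5,0],[-1,0,0.8,-0.5,0],[-1,0,0.8,-0.5,0],[-1,0,0.8,-0.5,0],[-1,0,0.8,-0.5,0],[-1,0,0.8,-0.5,0],[-1,0,0.8,-0.5,0],[-1,0,0.8,-0.5,0]]' 40
python3 - <<'E'
from go import *
print(here());to((0,0,0)); print(np.round(r.get_obs()["qpos"],3))
E
```

```text
clock: 12.22
ee_pos: [0.846, -0.0875, 0.4857]
orientation: [2.878, -0.014, 1.425]
contact_force: [-0.7, 0.8, -0.2]
width: 0.004
[ 0.17160165 -0.01608109  0.48651669]
t 12.32 rpy [ 2.878 -0.014  1.425] target [ 0.6782 -0.0464  0.    ] units tool xyz [ 0.243 -7.316 10.626] F [-0.7  0.3  0.5] w -0.004
[-0.119  0.767  0.214  0.007  1.896  0.032]
```

```bash

python3 -m crank '[[-1,-0.1,0.9,-0.4,0],[-1,-0.1,0.9,-0.4,0],[-1,-0.1,0.9,-0.4,0],[-1,-0.1,0.9,-0.4,0],[-1,-0.1,0.9,-0.4,0],[-1,-0.1,0.9,-0.4,0],[-1,-0.1,0.9,-0.4,0],[-1,-0.1,0.9,-0.4,0]]' 40
python3 - <<'E'
from go import *
print(here());to((0,0,0)); print(np.round(r.get_obs()["qpos"],3))
E
```

```text
clock: 12.98
ee_pos: [0.8728, -0.1301, 0.5352]
orientation: [2.678, -0.018, 1.427]
contact_force: [-0.1, -1.2, -0.0]
width: 0.002
[ 0.20392363 -0.05447706  0.53689015]
t 13.08 rpy [ 2.677 -0.018  1.426] target [ 0.6782 -0.0464  0.    ] units tool xyz [  1.142 -10.578   9.737] F [-0.1 -0.9  0.7] w 0.001
[-0.171  0.729  0.214  0.028  1.734 -0.011]
```

```bash

python3 -m crank '[[-1,0.2,0.9,-0.3,0],[-1,0.2,0.9,-0.3,0],[-1,0.2,0.9,-0.3,0],[-1,0.2,0.9,-0.3,0],[-1,0.1,0.9,-0.3,0],[-1,0.1,0.9,-0.3,0],[-1,0,0,0,0],[-1,0,0,0,0]]' 40
python3 - <<'E'
from go import *
print(here());to((0,0,0)); o=r.get_obs();print(np.round(o["qpos"],3))
Q=R.from_euler("xyz",o["orientation"])*1; M=Q.as_matrix(); Rz=R.from_euler("z",-p[2]).as_matrix(); print("tool axes in analyser frame (cols)\n",(Rz@M).round(3))
E
```

```text
clock: 13.75
ee_pos: [0.8932, -0.0978, 0.5826]
orientation: [2.53, -0.021, 1.429]
contact_force: [-0.1, -0.1, 0.9]
width: -0.001
[ 0.22069814 -0.01958114  0.58112102]
t 13.85 rpy [ 2.532 -0.021  1.429] target [ 0.6782 -0.0464  0.    ] units tool xyz [  0.214 -12.844   8.759] F [ 0.7 -0.  -0. ] w -0.0
[-0.125  0.699  0.215  0.007  1.618  0.027]Traceback (most recent call last):
  File "<stdin>", line 3, in <module>
TypeError: Argument 'other' has incorrect type (expected scipy.spatial.transform._rotation.Rotation, got int)
```

```bash
cat >> go.py <<'E'
def axes():
    o,e,Q=state(); return R.from_euler("z",-p[2]).as_matrix()@Q.as_matrix()
def tip(P):  # tip to analyser-frame P
    o,e,Q=state(); W=tw(p,P)-Q.apply([0,0,.017]); to(W,"w")
E
python3 - <<'E'
from go import *
print(axes().round(3)); tip((-.15,-.054,.50)); tip(key(p[3])+n*.13)
E
```

```text
[[-0.006  0.82   0.572]
 [ 1.    -0.008  0.021]
 [ 0.021  0.572 -0.82 ]]
t 13.95 rpy [ 2.532 -0.021  1.428] target [ 0.5122 -0.0766  0.5139] units tool xyz [-0.847 -8.753 -4.095] F [ 0.7 -0.  -1.2] w 0.002
t 13.95 rpy [ 2.532 -0.021  1.428] target [ 0.4362 -0.0653  0.1682] units tool xyz [ -1.019 -15.273   1.893] F [ 0.7 -0.  -1.2] w 0.002
```

```bash

python3 -m crank '[[-1,0,-0.5,-0.2,0],[-1,-0.1,-0.8,-0.4,0],[-1,-0.1,-0.8,-0.4,0],[-1,-0.1,-0.8,-0.4,0],[-1,-0.1,-0.8,-0.4,0],[-1,-0.1,-0.8,-0.4,0],[-1,-0.1,-0.8,-0.4,0],[-1,-0.1,-0.8,-0.4,0]]' 40
python3 -m crank '[[-1,-0.1,-0.8,-0.4,0],[-1,-0.1,-0.8,-0.4,0],[-1,-0.1,-0.8,-0.3,0],[-1,0,-0.7,0.3,0],[-1,0,-0.7,0.6,0],[-1,0,-0.7,0.6,0],[-1,0,-0.7,0.6,0],[-1,0,-0.7,0.6,0]]' 40
python3 - <<'E'
from go import *
print(axes().round(3)); print(here(),np.round(r.get_obs()["qpos"],3)); tip(key(p[3])+n*.13)
E
```

```text
clock: 14.62
ee_pos: [0.6293, -0.0876, 0.5405]
orientation: [2.532, -0.021, 1.428]
contact_force: [0.3, -1.2, 1.5]
width: 0.0
clock: 15.28
ee_pos: [0.4741, -0.0733, 0.352]
orientation: [2.531, -0.021, 1.428]
contact_force: [1.1, 0.6, -0.9]
width: -0.001
[[-0.006  0.832  0.555]
 [ 1.    -0.008  0.022]
 [ 0.023  0.555 -0.831]]
[-0.20403308 -0.05616349  0.34249626] [-0.214 -0.153  1.985  0.088  0.725 -0.113]
t 15.38 rpy [ 2.553 -0.023  1.428] target [ 0.4365 -0.0653  0.1684] units tool xyz [-0.049 -3.087  3.173] F [-0.7  0.8 -1.2] w -0.003
```

```bash
python3 - <<'E'
import numpy as np
from scipy.optimize import least_squares
from go import *
D=np.array([[.3203,1.5657,1.2574,.5745,.2475],[.184,1.382,1.573,.523,.398],[.879,.215,1.965,.8635,.386],[.734,.406,1.919,.811,.431],[.767,.214,1.896,.8505,.4857],[.729,.214,1.734,.8824,.5352],[.699,.215,1.618,.8985,.5826],[-.153,1.985,.725,np.hypot(.4741,.0733),.347]])
def fk(k,q):
    a=q[0];b=a+q[1];c=b+q[2]; f=k[5]
    return np.array([k[0]+k[1]*np.sin(a)+k[2]*np.sin(b+f)+k[3]*np.sin(c),k[4]+k[1]*np.cos(a)+k[2]*np.cos(b+f)+k[3]*np.cos(c)])
s=least_squares(lambda k:np.ravel([fk(k,d[:3])-d[3:] for d in D]),[0,.4,.4,.2,.3,0])
print(s.x,np.abs(s.fun).max())
tz=axes()[:,2]
for off in(.13,.08,.03,0,-.004):
    W=tw(p,key(p[3])-u*.002+n*off-tz*.017); t=[np.hypot(W[0],W[1]),W[2]]
    S=2.531
    z=least_squares(lambda q:fk(s.x,[q[0],q[1],S-q[0]-q[1]])-t,[-.2,2.0]); q=z.x; print(off,t,q,S-q.sum(),z.cost)
E
```

```text
[-0.00217213  0.59659775  0.41719587  0.31277648  0.14069172  0.04147952] 0.0029634575095354165
0.13 [np.float64(0.43939303928044976), np.float64(0.16696774471284176)] [-0.02102076  2.40214972] 0.14987104194774137 3.271168783046882e-19
0.08 [np.float64(0.46879303688662494), np.float64(0.12651774471284175)] [0.11070611 2.41772822] 0.002565671087155774 2.3746716214294618e-30
0.03 [np.float64(0.49819303477533494), np.float64(0.08606774471284173)] [0.24269412 2.4175249 ] -0.12921901715398842 1.6592452386150896e-25
0 [np.float64(0.515833033624081), np.float64(0.06179774471284173)] [0.32008923 2.40979484] -0.19888407281177134 4.2679689673797484e-23
-0.004 [np.float64(0.5181850334765026), np.float64(0.05856174471284173)] [0.33024945 2.40834115] -0.20759060178708166 8.441972258375255e-23
```

```bash
cat > km.py <<'E'
from go import *
from scipy.optimize import least_squares
k=[-0.00217213,0.59659775,0.41719587,0.31277648,0.14069172,0.04147952]
def fk(q):
    a=q[0];b=a+q[1];c=b+q[2]
    return np.array([k[0]+k[1]*np.sin(a)+k[2]*np.sin(b+k[5])+k[3]*np.sin(c),k[4]+k[1]*np.cos(a)+k[2]*np.cos(b+k[5])+k[3]*np.cos(c)])
def ik(P,S):  # tip at P (analyser)
    t=np.pi-S; W=tw(p,P-.017*np.array([np.sin(t),0,-np.cos(t)])); g=[np.hypot(W[0],W[1]),W[2]]
    z=least_squares(lambda q:fk([q[0],q[1],S-q[0]-q[1]])-g,[.2,2.2]); return [*z.x,S-z.x.sum()]
E
python3 - <<'E'
from km import *
for t in(.25,.3,.35,.4,.45):
    print(t,[np.round(ik(key(p[3])+u*-.009+n*o,np.pi-t),3) for o in(.1,.05,-.003)])
E
```

```text
0.25 [array([0.134, 2.157, 0.601]), array([0.237, 2.156, 0.5  ]), array([0.346, 2.141, 0.405])]
0.3 [array([0.117, 2.193, 0.532]), array([0.222, 2.194, 0.426]), array([0.335, 2.18 , 0.327])]
0.35 [array([0.101, 2.23 , 0.461]), array([0.21 , 2.232, 0.349]), array([0.326, 2.219, 0.246])]
0.4 [array([0.087, 2.268, 0.387]), array([0.201, 2.271, 0.27 ]), array([0.32 , 2.259, 0.162])]
0.45 [array([0.076, 2.305, 0.31 ]), array([0.193, 2.309, 0.189]), array([0.317, 2.298, 0.076])]
```

```bash
python3 - <<'E'
from km import *
for x in(-.30,-.25,-.2):
  for z in(.06,.1,.15):
    print(x,z,[(t,np.round(ik(np.array([x,p[3],z]),np.pi-t),2)) for t in(.6,.5,.42)])
E
```

```text
-0.3 0.06 [(0.6, array([ 0.13,  2.69, -0.27])), (0.5, array([ 0.1 ,  2.6 , -0.06])), (0.42, array([0.1 , 2.54, 0.08]))]
-0.3 0.1 [(0.6, array([-0.01,  2.61, -0.05])), (0.5, array([-0.01,  2.53,  0.13])), (0.42, array([-0.  ,  2.47,  0.26]))]
-0.3 0.15 [(0.6, array([-0.15,  2.51,  0.18])), (0.5, array([-0.13,  2.43,  0.33])), (0.42, array([-0.1 ,  2.38,  0.45]))]
-0.25 0.06 [(0.6, array([ 0.18,  2.59, -0.23])), (0.5, array([ 0.17,  2.51, -0.03])), (0.42, array([0.17, 2.44, 0.11]))]
-0.25 0.1 [(0.6, array([ 0.07,  2.52, -0.05])), (0.5, array([0.07, 2.44, 0.13])), (0.42, array([0.08, 2.38, 0.26]))]
-0.25 0.15 [(0.6, array([-0.05,  2.43,  0.16])), (0.5, array([-0.03,  2.36,  0.32])), (0.42, array([-0.01,  2.3 ,  0.44]))]
-0.2 0.06 [(0.6, array([ 0.24,  2.49, -0.18])), (0.5, array([0.23, 2.41, 0.01])), (0.42, array([0.23, 2.34, 0.15]))]
-0.2 0.1 [(0.6, array([ 0.14,  2.43, -0.03])), (0.5, array([0.14, 2.35, 0.15])), (0.42, array([0.15, 2.29, 0.28]))]
-0.2 0.15 [(0.6, array([0.03, 2.35, 0.16])), (0.5, array([0.05, 2.27, 0.32])), (0.42, array([0.07, 2.21, 0.44]))]
```

```bash

python3 -m crank '[[-1,0,0,0,1],[-1,0,0,0,1],[-1,0,0,0,1],[-1,0,0,0,1],[-1,0,0,0,1],[-1,0,0,0,1],[-1,0,0,0,1],[-1,0,0,0,1]]' 40
python3 -m crank '[[-1,0,0,0,1],[-1,0,0,0,1],[-1,0,0,0,1],[-1,0,0,0,1],[-1,0,0,0,1],[-1,0,0,0,1],[-1,0,0,0,1],[-1,0,0,0,1]]' 40
python3 -m crank '[[-1,0,0,0,1],[-1,0,0,0,1],[-1,0,0,0,1],[-1,0,0,0,1],[-1,0,0,0,1],[-1,0,0,0,1],[-1,0,0,0,0.5],[-1,0,0,0,0]]' 40
python3 - <<'E'
from go import *
print(axes().round(3)); print(here(),np.round(r.get_obs()["qpos"],3)); tip((-.26,p[3],.12))
E
```

```text
clock: 16.35
ee_pos: [0.4768, -0.0735, 0.3561]
orientation: [2.613, -0.331, 0.951]
contact_force: [-0.3, -0.5, 0.4]
width: 0.001
clock: 17.02
ee_pos: [0.4768, -0.0735, 0.3561]
orientation: [2.865, -0.557, 0.381]
contact_force: [0.5, 1.0, -0.7]
width: 0.008
clock: 17.68
ee_pos: [0.4767, -0.0735, 0.3559]
orientation: [-3.115, -0.614, -0.157]
contact_force: [0.4, -0.2, -0.2]
width: -0.002
[[ 0.818  0.007  0.575]
 [-0.006 -1.     0.021]
 [ 0.575 -0.021 -0.818]]
[-0.19582731 -0.05649902  0.35510229] [-0.213 -0.154  1.965  0.089  0.722  1.457]
t 17.78 rpy [-3.116 -0.613 -0.155] target [ 0.4034 -0.0604  0.1339] units tool xyz [-4.694  0.047  3.459] F [ 0.6 -0.7  0.3] w 0.0
```

```bash

python3 -m crank '[[-1,-0.3,0,0.2,0],[-1,-0.6,0,0.4,0],[-1,-0.7,0,0.5,0],[-1,-0.7,0,0.5,0],[-1,-0.7,0,0.5,0],[-1,-0.7,0,0.5,0],[-1,-0.6,0,0.5,0],[-1,-0.4,0,0.4,0]]' 40
python3 - <<'E'
from go import *
print(axes().round(3)); print(here(),np.round(r.get_obs()["qpos"],3)); tip((-.26,p[3],.05))
E
```

```text
clock: 18.45
ee_pos: [0.407, -0.0548, 0.1508]
orientation: [-3.103, -0.608, -0.154]
contact_force: [0.6, 0.4, 0.4]
width: -0.001
[[ 0.819  0.014  0.574]
 [-0.008 -0.999  0.035]
 [ 0.574 -0.033 -0.818]]
[-0.26486675 -0.04832031  0.15261265] [-0.216 -0.022  2.454  0.634  0.125  0.893]
t 18.55 rpy [-3.101 -0.611 -0.158] target [ 0.4034 -0.0606  0.0639] units tool xyz [-1.371  0.229  1.739] F [-0.   0.5  0. ] w 0.002
```

```bash

python3 -m crank '[[-1,-0.14,0.03,0.2,0],[-1,-0.14,0.03,0.2,0],[-1,-0.14,0.03,0.2,0],[-1,-0.14,0.03,0.2,0],[-1,-0.14,0.03,0.2,0],[-1,-0.14,0.03,0.2,0],[-1,-0.14,0.03,0.2,0],[-1,0,0,0,0]]' 40
python3 - <<'E'
from go import *
print(axes().round(3)); print(here(),np.round(r.get_obs()["qpos"],3)); tip((-.26,p[3],.05))
E
```

```text
clock: 19.22
ee_pos: [0.4123, -0.0537, 0.1235]
orientation: [-3.086, -0.618, -0.157]
contact_force: [-0.3, -1.0, -0.8]
width: 0.001
[[ 0.815  0.025  0.579]
 [-0.006 -0.999  0.051]
 [ 0.579 -0.045 -0.814]]
[-0.26216871 -0.04636254  0.12363494] [-0.227  0.056  2.505  1.892  0.102 -0.381]
t 19.32 rpy [-3.087 -0.618 -0.155] target [ 0.4032 -0.0609  0.0638] units tool xyz [-1.021  0.274  1.095] F [-0.5  0.  -0.4] w 0.003
```

```bash

python3 -m crank '[[-1,-0.08,0.02,0.12,0],[-1,-0.08,0.02,0.12,0],[-1,-0.08,0.02,0.12,0],[-1,-0.08,0.02,0.12,0],[-1,-0.08,0.02,0.12,0],[-1,-0.08,0.02,0.12,0],[-1,0,0,0,0],[-1,0,0,0,0]]' 40
python3 - <<'E'
from go import *
print(axes().round(3)); print(here(),np.round(r.get_obs()["qpos"],3)); tip((-.26,p[3],.06))
E
```

```text
clock: 19.98
ee_pos: [0.4119, -0.0564, 0.0889]
orientation: [-3.086, -0.616, -0.155]
contact_force: [0.6, -0.4, 0.2]
width: -0.002
[[ 0.816  0.025  0.578]
 [-0.006 -0.999  0.052]
 [ 0.578 -0.045 -0.814]]
[-0.26191338 -0.04921698  0.08915403] [-0.24   0.157  2.559  2.626  0.213 -1.135]
t 20.08 rpy [-3.086 -0.617 -0.155] target [ 0.4032 -0.0609  0.0738] units tool xyz [-0.382  0.153  0.19 ] F [0.1 0.4 0.2] w -0.001
```

```bash
python3 - <<'E'
from go import *
tip(key(p[3])+n*.08-u*.003);tip(key(p[3])+n*.03-u*.003)
E
```

```text
t 20.18 rpy [-3.086 -0.617 -0.155] target [ 0.4627 -0.0697  0.1259] units tool xyz [1.604 0.131 0.   ] F [ 0.   0.8 -0.3] w -0.001
t 20.18 rpy [-3.086 -0.617 -0.155] target [ 0.4918 -0.0741  0.0854] units tool xyz [1.619 0.196 1.249] F [ 0.   0.8 -0.3] w -0.001
```

```bash

python3 -m crank '[[-1,0.15,0.02,0.12,0],[-1,0.25,0.03,0.2,0],[-1,0.25,0.03,0.2,0],[-1,0.25,0.03,0.2,0],[-1,0.25,0.03,0.2,0],[-1,0.2,0.03,0.15,0],[-1,0.15,0.02,0.1,0],[-1,0,0,0,0]]' 40
python3 - <<'E'
from go import *
print(axes().round(3)); print(here(),np.round(r.get_obs()["qpos"],3)); tip(key(p[3])+n*.03-u*.003)
crop(r.camera("side"),230,100,150,140,5,"pics/s6.png")
crop(r.camera("top"),275,95,130,140,4,"pics/t6.png")
E
```

```text
clock: 20.85
ee_pos: [0.4889, -0.0738, 0.0849]
orientation: [-3.086, -0.618, -0.155]
contact_force: [0.3, 0.2, -0.1]
width: -0.001
[[ 0.817  0.025  0.576]
 [-0.006 -0.999  0.051]
 [ 0.577 -0.045 -0.816]]
[-0.18576706 -0.05501115  0.084211  ] [-0.235  0.258  2.411  2.5    0.169 -1.001]
t 20.95 rpy [-3.086 -0.615 -0.155] target [ 0.4918 -0.0741  0.0854] units tool xyz [ 0.13  -0.002  0.054] F [-0.4  0.6 -0.1] w 0.001
```

View pics/s6.png

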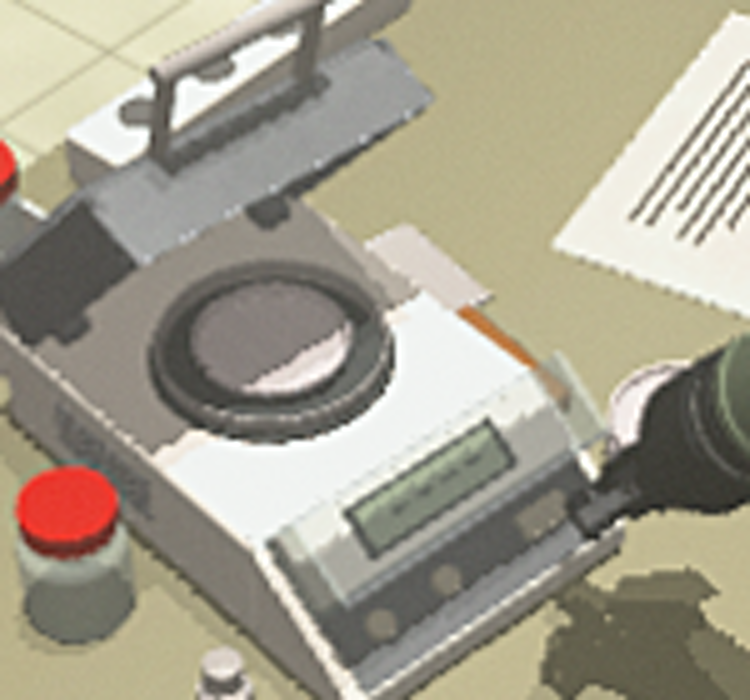

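View pics/t6.png

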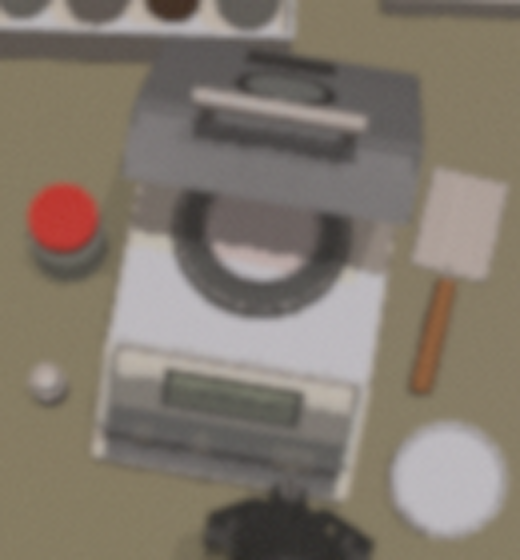

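```bash

python3 -m crank '[[-1,0.05,0,0.05,0],[-1,0.05,0,0.1,0],[-1,0,0,0.12,0],[-1,0,0,0.12,0],[-1,0,0,0.12,0],[-1,0,0,0.08,0],[-1,0,0,0,0],[-1,0,0,0,0]]' 40
cat > st.py <<'E'
from go import *
def m(k=1):
    return state()
o,e,Q=state()
T=here()+axes()@[0,0,.017]; d=T-key(p[3]); print("tip rel key top: u %.1f y %.1f n %.2f mm"%(d@u*1e3,d[1]*1e3,d@n*1e3),"Fn %.2f"%(R.from_euler("z",-p[2]).apply(o["contact_force"])@n), "q5",np.round(o["qpos"][3:5],2),"t",round(o["clock"],2))
E
python3 st.py
python3 - <<'E'
from go import *
S=r.camera("side"); e=here()+axes()@[0,0,.017]
crop(S,290,160,100,80,8,"pics/s7.png",proj(S,[tw(p,e),tw(p,key(p[3]))]))
E
```

```text
clock: 21.72
ee_pos: [0.5025, -0.0745, 0.0673]
orientation: [-3.086, -0.615, -0.156]
contact_force: [-0.7, 0.1, 0.3]
width: 0.003
tip rel key top: u -4.9 y 1.1 n 9.37 mm Fn 0.21 q5 [2.65 0.2 ] t 21.82
```

View pics/s7.png

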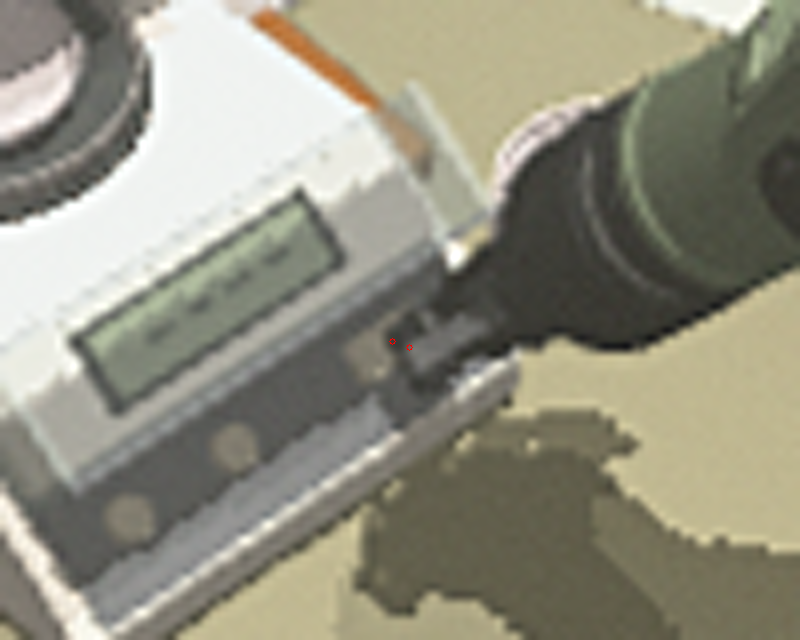

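```bash

python3 -m crank '[[-1,0.02,0,0.05,0],[-1,0.02,0,0.05,0],[-1,0,0,0.03,0],[-1,0,0,0.02,0],[-1,0,0,0.02,0],[-1,0,0,0,0],[-1,0,0,0,0],[-1,0,0,0,0]]' 40
python3 st.py
python3 -m crank '[[-1,0,0,0.005,0],[-1,0,0,0.005,0],[-1,0,0,0.005,0],[-1,0,0,0.005,0],[-1,0,0,0.005,0],[-1,0,0,0,0],[-1,0,0,0,0],[-1,0,0,0,0]]' 40
python3 st.py
```

```text
clock: 22.63
ee_pos: [0.5077, -0.075, 0.0629]
orientation: [-3.086, -0.615, -0.156]
contact_force: [-0.1, 0.6, -1.0]
width: -0.002
tip rel key top: u -3.4 y 1.5 n 2.48 mm Fn 1.10 q5 [2.68 0.21] t 22.73
clock: 23.4
ee_pos: [0.5083, -0.075, 0.0621]
orientation: [-3.086, -0.615, -0.156]
contact_force: [0.1, 0.3, 0.2]
width: -0.002
tip rel key top: u -3.4 y 1.5 n 1.44 mm Fn 0.46 q5 [2.68 0.22] t 23.5
```

```bash
cat >> st.py <<'E'
f=[]
for i in range(4):
    r.camera("top"); f.append(R.from_euler("z",-p[2]).apply(r.get_obs()["contact_force"])@n)
print("Fn avg %.2f"%np.mean(f))
E
for i in 1; do python3 -m crank '[[-1,0,0,0.005,0],[-1,0,0,0.005,0],[-1,0,0,0.005,0],[-1,0,0,0.005,0],[-1,0,0,0.005,0],[-1,0,0,0,0],[-1,0,0,0,0],[-1,0,0,0,0]]' 40 >/dev/null; python3 st.py; done
python3 -m crank '[[-1,0,0,0.005,0],[-1,0,0,0.005,0],[-1,0,0,0.005,0],[-1,0,0,0.005,0],[-1,0,0,0.005,0],[-1,0,0,0,0],[-1,0,0,0,0],[-1,0,0,0,0]]' 40 >/dev/null; python3 st.py
```

```text
tip rel key top: u -3.4 y 1.6 n 0.46 mm Fn 0.26 q5 [2.69 0.22] t 24.27
Fn avg 0.15
tip rel key top: u -3.4 y 1.6 n -0.51 mm Fn 2.80 q5 [2.69 0.22] t 25.23
Fn avg 3.06
```

```bash

python3 -m crank '[[-1,0,0,0.005,0],[-1,0,0,0.005,0],[-1,0,0,0.005,0],[-1,0,0,0.005,0],[-1,0,0,0.005,0],[-1,0,0,0.005,0],[-1,0,0,0,0],[-1,0,0,0,0]]' 40 >/dev/null; python3 st.py
```

```text
tip rel key top: u -3.4 y 1.6 n -1.76 mm Fn 2.89 q5 [2.7  0.22] t 26.2
Fn avg 3.32
```

```bash

python3 -m crank '[[-1,0,0,0.005,0],[-1,0,0,0.005,0],[-1,0,0,0.005,0],[-1,0,0,0.005,0],[-1,0,0,0.005,0],[-1,0,0,0,0],[-1,0,0,0,0],[-1,0,0,0,0]]' 40 >/dev/null; python3 st.py
```

```text
tip rel key top: u -3.4 y 1.7 n -2.76 mm Fn 2.60 q5 [2.7  0.22] t 27.17
Fn avg 2.48
```

```bash

python3 -m crank '[[-1,0,0,0.005,0],[-1,0,0,0.003,0],[-1,0,0,0,0],[-1,0,0,0,0],[-1,0,0,0,0],[-1,0,0,0,0],[-1,0,0,0,0],[-1,0,0,0,0]]' 40 >/dev/null; python3 st.py
```

```text
tip rel key top: u -3.4 y 1.7 n -3.06 mm Fn 2.57 q5 [2.7  0.22] t 28.13
Fn avg 2.41
```

```bash

python3 -m crank '[[-1,0,0,-0.03,0],[-1,0,0,-0.05,0],[-1,0,0,-0.1,0],[-1,0,0,-0.15,0],[-1,0,0,-0.15,0],[-1,0,0,-0.15,0],[-1,0,0,-0.1,0],[-1,0,0,0,0]]' 40; python3 st.py
python3 -m crank '[[-1,-0.15,0,-0.12,0],[-1,-0.25,0,-0.2,0],[-1,-0.25,0,-0.2,0],[-1,-0.25,0,-0.2,0],[-1,-0.25,0,-0.2,0],[-1,-0.2,0,-0.15,0],[-1,0,0,0,0],[-1,0,0,0,0]]' 40
python3 st.py
python3 - <<'E'
from go import *
S=r.camera("side");crop(S,230,100,150,140,5,"pics/s8.png")
crop(r.camera("top"),275,95,130,140,4,"pics/t8.png")
for a in(.7,.8,.87,.95): print(a,[((proj(S,tw(p,(.115-.239*np.cos(.342+a),y,.0855+.239*np.sin(.342+a))))[0]-[230,100]+.5)*5).round() for y in(.058,-.058)])
E
```

```text
clock: 29.0
ee_pos: [0.4937, -0.074, 0.0829]
orientation: [-3.087, -0.616, -0.155]
contact_force: [0.9, -1.3, 0.4]
width: -0.002
tip rel key top: u -3.0 y 0.3 n 26.29 mm Fn -0.13 q5 [2.51 0.17] t 29.1
Fn avg -0.31
clock: 29.97
ee_pos: [0.4255, -0.0658, 0.0862]
orientation: [-3.086, -0.616, -0.156]
contact_force: [-0.3, -1.1, 0.0]
width: 0.001
tip rel key top: u -55.5 y -1.7 n 69.36 mm Fn 0.95 q5 [2.57 0.22] t 30.07
Fn avg 0.17
0.7 [array([203., 135.]), array([377.,  43.])]
0.8 [array([176.,  99.]), array([351.,   9.])]
0.87 [array([157.,  75.]), array([332., -14.])]
0.95 [array([135.,  49.]), array([309., -38.])]
```

View pics/s8.png

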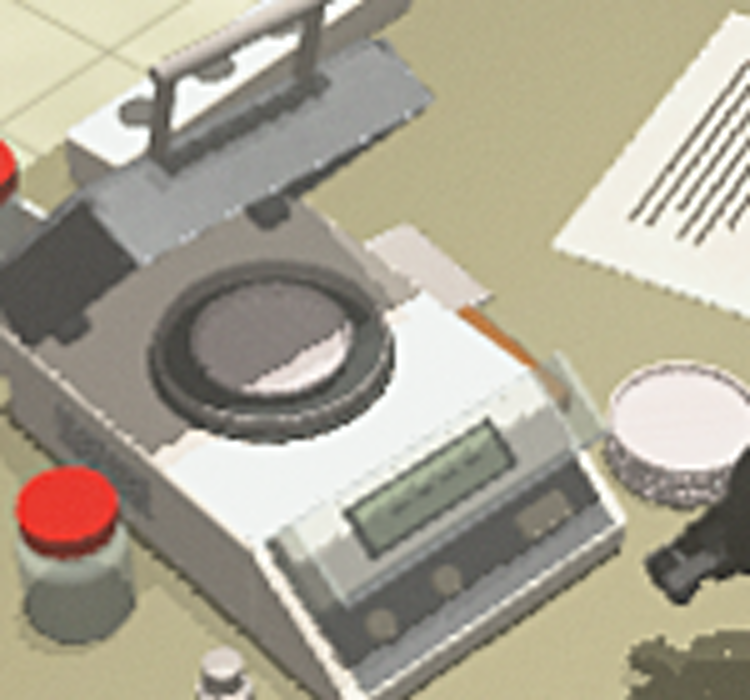

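View pics/t8.png

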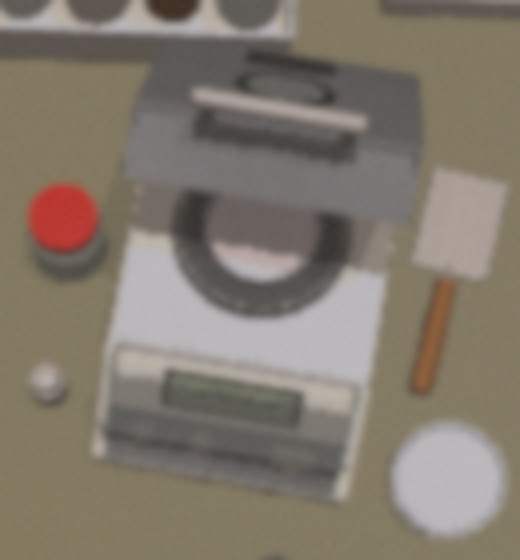

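```bash
python3 -c "
from rig import r
print(r.sign_off())"
```

```text
the job is handed in; nothing more can be done
None
```

The hood is open and stays up by itself, and the tare key was pressed once through its click and let go. I handed the job in at about 30 s on the robot's clock.

- **Hood:** I lifted it by the bar to about 0.87 rad and released it. About 20 s later the bar was still at the 0.87 rad position in the side picture.
- **Tilting the tool:** The moves offer no tilt, and a vertical tool cannot reach the keys past the visor. I pushed the arm against its reach limit until the tool leaned about 35 degrees, nearly square to the panel. I then turned the shut fingers a quarter turn and reached in below the visor.
- **Tare key:** I felt for the key in small steps. The force read 3.1 N at about 0.8 mm and 3.3 N at about 2 mm. It then fell to 2.4 N at about 3.2 mm, past the click and well short of the 4.9 mm limit. I backed out along the same line.
- **Last checks:** Tool force was about zero with the arm clear. The pictures show the key back up, and the jar, check weight, spatula and pan stack where they were.
- **Disagreement:** The depth worked out from force (about 2.7 mm) and from travel (about 3.2 mm) differ by about 0.5 mm; both are in the click range. I have no direct reading of the key or hood joints.

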